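Pin a work lamp's arm into its bench bracket

TASK

Take the knobbed steel hinge pin out of the wooden block, put it through the slot in the lamp bracket's top lug into the eye of the lamp arm below, draw the arm in with it until the eye lies over the hole in the bottom lug, and push the pin right through until its flange sits flush on the top lug. Find the slot and the eye by feel and work gently, never forcing the pin with more than about 40 N; then let go, and leave the bottle, the tin and the scale as they stand.

Things in the scene. Friction and masses are not known exactly. Their poses are not given: they have to be found in the camera images.
- bracket: The lamp bracket, screwed to the bench. Origin at bench level, z up. Dark base plate 130 (x) x 140 (y) x 12 mm high; on it an aluminium fork: a column at the -y side carries two level lugs, each 60 mm wide (x), 66 mm long (y from -33 to +33 mm) and 12 mm thick: bottom lug at heights 40 to 52 mm, top lug at 68 to 80 mm. Clear below the bottom lug.
- bracket_top (a point): Point on the top lug's upper face, straight over the bracket's origin, 80 mm above the bench, axes as the bracket's. The top lug has a through slot along y, 14 mm wide (x), from y = -7 to y = +25 mm. The fork is clamped (no shift below 100 N) somewhere on a slide along x, so the slot's middle line lies anywhere from x = -11 to +11 mm: not measured, to be seen or felt.
- bracket_low (a point): Point on the bottom lug's upper face, straight over the bracket's origin, 52 mm above the bench, axes as the bracket's. The bottom lug has one round 14 mm through hole, at y = 0 and on the middle line of the slot above (so at the same unmeasured x).
- bracket_gap (a point): Point midway between the lugs, over the bracket's origin, 60 mm above the bench. Between the lugs (heights 53 to 67 mm) sits the flat grey eye of the lamp arm; the arm runs off along +y to a shade. Its round 14 mm hole lies on the slot's middle line, but drawn out to y = +5 to +17 mm: not measured, to be seen through the slot or felt. The arm slides only along y, with about 7 N of friction.
- stand: Fixed wooden block 60 x 60 x 70 mm high with a vertical 16 mm through hole in its middle, in which the pin hangs by its flange. Origin at the centre of its underside.
- pin: The hinge pin: steel, upright, loose, 106 mm long, about 80 g. Origin at the nose's end, z along the pin towards the knob. From the nose: a taper from 8 to 12 mm diameter over 6 mm, a 12 mm shaft up to 62 mm, a flange 24 mm across from 62 to 66 mm, a round knob 16 mm across from 66 to 106 mm. Home, the flange's underside lies on the top lug and the nose's end is 18 mm above the bench.
- pin_grip (a point): Centre of the pin's knob, where it is grasped from above: 86 mm above the nose's end, 20 mm above the flange's upper face, 94 mm above the bench while the pin hangs in the block. Axes as the pin's.
- pin_tip (a point): Centre of the flat end of the pin's nose (8 mm across), on the pin's axis.
- bottle: Bystander: white bottle, 54 mm across, 150 mm high. Origin at its underside.
- tin: Bystander: green tin with pens, 72 mm across, about 175 mm high. Origin at its underside.
- scale: Bystander: flat black pocket scale, 120 x 170 x 19 mm. Origin at its underside.

How it is judged:
On the way, in this order (a step that is already met when the one before it is completed fails the run):
1. the pin is lifted clear of the wooden block (height (world z) of pin_tip above 0.085 m), for 0.1 s.
2. the pin's nose is in the top lug's slot, upright (x of pin_tip in the frame of bracket between -0.016 and 0.016 m and y of pin_tip in the frame of bracket between -0.008 and 0.026 m and z of pin_tip in the frame of bracket below 0.073 m and angle between pin's own z axis and vertical below 0.15 rad), for 0.1 s.
At the end, for the whole second after the job is handed in: The pin stands upright (within 0.1 rad) through the top lug's slot, the eye and the bottom lug's hole, its flange within 2.5 mm of the top lug's face (nose end below 20.5 mm over the bracket's underside, within 16 mm of the bracket's origin along x and 5 mm along y), let go and at rest (x of pin_tip in the frame of bracket between -0.016 and 0.016 m and y of pin_tip in the frame of bracket between -0.005 and 0.005 m and z of pin_tip in the frame of bracket between 0.012 and 0.0205 m and angle between pin's own z axis and vertical below 0.1 rad and linear speed of pin below 0.02 m/s); the robot touches nothing.
It fails at once if the pin is forced against the bracket or the lamp arm with more than 40 N (contact force between pin and bracket above 40 N).
It fails at once if the gripper or arm presses on the bracket or lamp with more than 40 N (contact force between the arm and bracket above 40 N).
It fails at once if the bottle is moved by more than 20 mm or tipped (distance of bottle from where it was at the start of the episode above 0.02 m or angle between bottle's own z axis and vertical above 0.3 rad).
It fails at once if the tin is moved by more than 20 mm or tipped (distance of tin from where it was at the start of the episode above 0.02 m or angle between tin's own z axis and vertical above 0.3 rad).
It fails at once if the scale is moved by more than 20 mm or tipped (distance of scale from where it was at the start of the episode above 0.02 m or angle between scale's own z axis and vertical above 0.3 rad).
It also fails if it takes over 67 s, if anything falls off the work surface, if the arm or the gripper's body presses on something with over 40 N, if the wrist force passes 120 N, or if a joint passes its speed limit or range.

ROBOT

A 7-joint arm with a two-finger parallel gripper is mounted at the origin on the work surface. World frame = base frame: x ahead of the robot, y to its left, z up, the work surface at z = 0. Lengths are in m, angles in rad, forces in N, time in s.
With the tool pointing down it reaches from about 0.4 to 0.85 m from the base axis. Payload 4.5 kg.
Tool frame: the origin (TCP) lies at the very end of the fingers, on their centre line; the grasp point (between the pads) lies 19 mm behind it (r.grip_point_offset is the distance from the TCP to the grasp point, in m); z points along the fingers, y is the line along which they close (so a half turn about z gives the same grasp; the last joint's range is limited). The gripper opens to 88 mm and grips with 3 to 60 N. Pads are 18 mm wide; open, the fingers measure 123 mm over their backs; the gripper's body (75 mm by 187 mm) begins 45 mm behind the grasp point.
Start: joints at [1.239, 0.689, -0.195, 1.565, 0.157, 0.902, -0.215], TCP at [0.224, -0.584, 0.21] pointing down, gripper open.
Joint ranges: [-3.01, 3.01], [-0.46, 2.08], [-1.47, 1.51], [0.13, 2.56], [-1, 4.14], [0.04, 2.09], [-2.66, 2.66]. Speed limits (rad/s): [2.57, 2.57, 3.14, 3.14, 3.14, 3.14, 3.14].

INTERFACE

Orientations are given as a unit quaternion [x, y, z, w].
In Python, from plant import r gives the robot as it stands.
- The arm moves only by the tool carry_out, never from a script. Its argument "rows" is a list of rows, each a list of 3 entries, a list of its own where there are three numbers: the shift along the tool's x, y, z in cm, then the turn, a rotation vector about the tool's x, y, z in degrees, then the closure, from 0 (fully open) to 1 (shut). A call has 1 to 12 rows; each row is the pose to reach, as a shift and turn from the pose commanded when the call began, along the tool's axes at that moment; what a row does not reach only later rows make up. A row lasts 1/10 s, in which the tool goes at most 50 mm and 8.59 degrees, less where a joint would pass 70% of its speed; a pose out of reach is approached as far as the arm can. A call with a gripper value outside its range is refused whole. The fingers move at their own pace and stop on an object; "newtons" is the grip in N (left out, the last holds). Time passes only in rows, so rows that repeat a pose let the fingers close. It gives the time, the measured TCP pose, the force, the opening and the grip force at its end, in the units of the state.
- r.get_state(): the state, without advancing time (a new reading comes with each control period).
- r.snapshot(name): name is "side" or "top"; returns a dict with "image" (384x512x3 uint8, red, green, blue), "fx", "fy", "cx", "cy" (pixels), "dist_coeffs" ([k1, k2, p1, p2, k3] as OpenCV has them; the pictures are not rectified), "pose" (4x4, takes a point from camera to world coordinates). Camera axes: x right, y up, looking along -z (the intrinsics and any distortion apply to the point x, -y, -z); pixel columns grow to the right and rows downward; lengths in m; the calibration is good to about 2 mm. A picture is of the moment at which its call begins. There is no depth.
- r.finish_job(): hands the job in; it is judged then, once.
The state is a dict: "clock": time; "q": joint angles; "qd": joint speeds; "joint_torque": joint torques, N m; "tool_pos": TCP position; "eef_rot": TCP orientation; "contact_force": force on the tool from outside, world axes, zero at the start; "moment": the same for the moment, N m; "opening": opening from 0.0 (shut) to 1.0 (fully open); "finger_force": force on a finger pad.
Only numpy, scipy, OpenCV 4.12 (cv2) and the standard library are available. Lean on these libraries where they do the work, as an engineer would, in place of code of your own. Each camera call takes 0.05 s, during which the arm holds its last target. There are 200 camera calls.

## Working session

There is one attempt and no reset: what is moved stays moved. The work goes in short steps, Python scripts to look and compute and a tool call to move; the robot and the scene stay as the last step left them, time stands still between calls to the robot, and variables do not carry over. Pictures are saved under pics/ and viewed, at most 10 in all, crops included, and the job is handed in when it is done.

Besides the shell and the picture viewer there is one more tool, called after "Request:" by a JSON object that holds its "name" and its "arguments". carry_out: Moves the arm, as the interface text tells. Its arguments: {"type":"object","properties":{"rows":{"type":"array"},"newtons":{"type":"number"}},"required":["rows"]}

```bash
ls; mkdir -p pics
python3 - <<'E'
from plant import r
import cv2,numpy as np
s=r.get_state();print({k:np.round(v,3).tolist() for k,v in s.items()}, r.grip_point_offset)
for n in("side","top"):
    d=r.snapshot(n);cv2.imwrite(f"pics/{n}0.png",d["image"][:,:,::-1]);print(n,d["fx"],d["fy"],d["cx"],d["cy"],d["dist_coeffs"],np.round(d["pose"],4).tolist())
    np.savez(f"{n}0.npz",**d)
E
```

```text
pics
{'clock': 0.0, 'q': [1.239, 0.69, -0.195, 1.566, 0.157, 0.902, -0.215], 'qd': [0.0, 0.001, 0.0, 0.0, 0.001, -0.0, 0.0], 'joint_torque': [-0.0, -52.755, -1.267, -15.343, -0.053, 0.007, 0.0], 'tool_pos': [0.223, -0.583, 0.209], 'eef_rot': [0.983, 0.182, -0.0, -0.001], 'contact_force': [-0.025, 0.116, -0.547], 'moment': [-0.05, 0.053, 0.009], 'finger_force': 0.0, 'opening': 0.999} 0.0187
side 382.8649469208121 382.8649469208121 251.15672080788926 191.412509693587 [0.01212125 0.         0.         0.         0.        ] [[0.9134, 0.2937, -0.2818, 0.4578], [-0.4069, 0.6779, -0.6123, -0.5271], [0.0112, 0.6739, 0.7387, 0.5562], [0.0, 0.0, 0.0, 1.0]]
top 369.1488344053356 369.1488344053356 255.5522978300473 186.29220052175157 [0.0334444 0.        0.        0.        0.       ] [[-0.0278, 0.9925, -0.1194, 0.5823], [-0.9996, -0.0276, 0.0035, -0.1242], [0.0002, 0.1194, 0.9928, 0.752], [0.0, 0.0, 0.0, 1.0]]
```

View pics/top0.png

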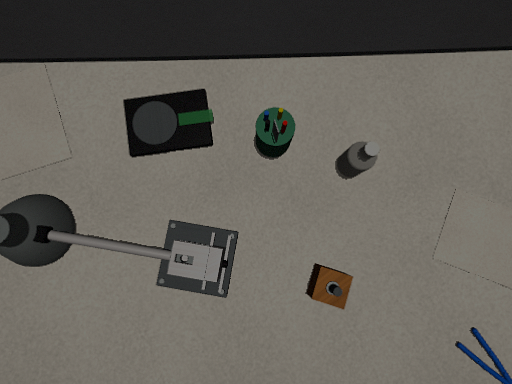

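View pics/side0.png

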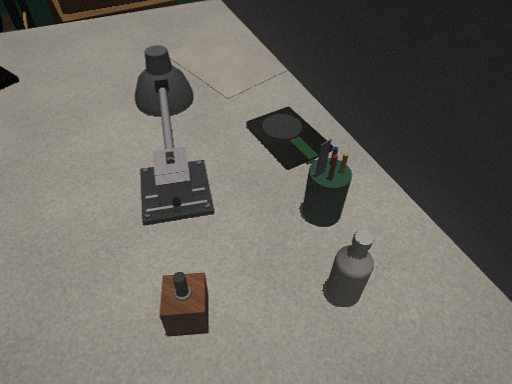

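The top view shows the bracket at about (195,258), with the slot near (184,258), and the block with the pin at (332,288). The side view shows the bracket at (175,185) and the pin knob at (180,280). I'll zoom in on the bracket and the block.

Run:
```python
import cv2,numpy as np
a=cv2.imread("pics/top0.png")
f=lambda x0,y0,w,h,s:cv2.resize(a[y0:y0+h,x0:x0+w],None,fx=s,fy=s,interpolation=cv2.INTER_CUBIC)
b=np.hstack([f(150,215,90,90,4),f(295,250,90,90,4)])
b=cv2.convertScaleAbs(b,alpha=1.4)
c=f(160,235,70,50,8);c=np.hstack([c,np.zeros((400,160,3),np.uint8)])
a=cv2.imread("pics/side0.png");
cv2.imwrite("pics/c1.png",c)
cv2.imwrite("pics/c2.png",cv2.convertScaleAbs(np.hstack([f(130,140,90,90,4),f(145,260,90,90,4)]),alpha=1.5))
```

```text
(no output)
```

View pics/c1.png

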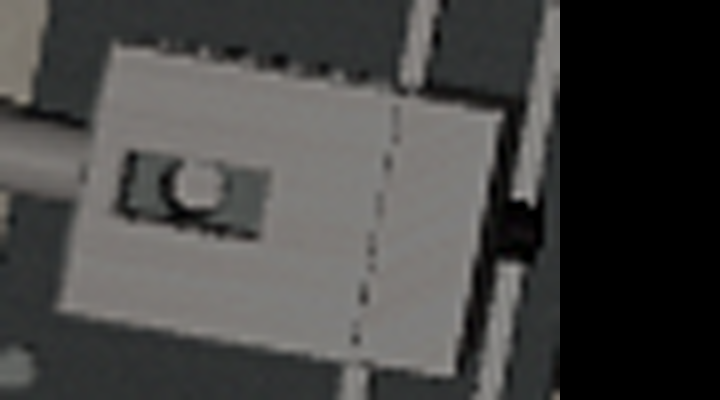

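View pics/c2.png

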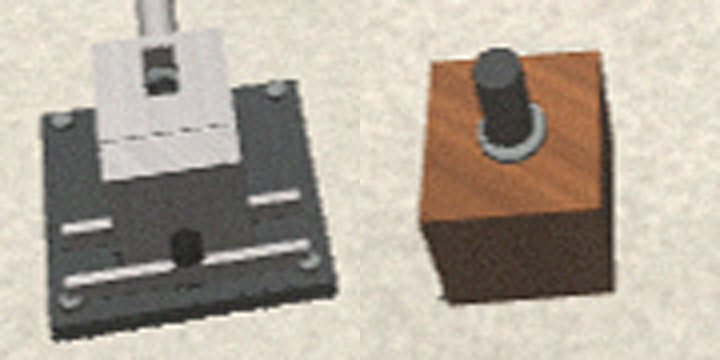

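c1 shows the slot with corners at crop (125,150), (270,170), (260,240), (115,212). The eye hole is a bright disc at (200,184), and the lug corners are (112,45), (503,110), (455,377), (60,310). c2 shows the knob top at (498,70), the flange at (512,130), and the block's top-face corners.

```bash
cat > h.py <<'E'
import cv2,numpy as np
def ray(d,uv,z):
    K=np.array([[d["fx"],0,d["cx"]],[0,d["fy"],d["cy"]],[0,0,1.]])
    p=cv2.undistortPoints(np.array(uv,float).reshape(-1,1,2),K,np.array(d["dist_coeffs"]))[:,0]
    v=np.c_[p[:,0],-p[:,1],-np.ones(len(p))]@d["pose"][:3,:3].T; o=d["pose"][:3,3]
    return (o+v*((z-o[2])/v[:,2])[:,None])[:,:2]
E
python3 - <<'E'
from h import *
np.set_printoptions(precision=4,suppress=True)
T=np.load("top0.npz");S=np.load("side0.npz")
c=lambda p,x,y,s:(np.array(p,float)+.5)/s-.5+[x,y]
slot=ray(T,c([(125,150),(270,170),(260,240),(115,212)],160,235,8),.08)
print("slot",slot,slot.mean(0))
lug=ray(T,c([(112,45),(503,110),(455,377),(60,310)],160,235,8),.08);print("lug",lug)
e=lug[0]-lug[1]; e2=lug[3]-lug[2];print("yaw y-axis",np.degrees(np.arctan2(e[1],e[0])),np.degrees(np.arctan2(e2[1],e2[0])))
print("eye67",ray(T,c([(200,184)],160,235,8),.067))
# base plate by contour, top view (screws) from side crop
sb=ray(S,c([(45,115),(297,82),(337,292),(55,335)],130,140,4),.012);print("base side",sb,sb.mean(0))
slS=ray(S,c([(143,47),(175,44),(179,92),(147,95)],130,140,4),.08);print("slot side",slS,slS.mean(0))
print("knob side",ray(S,c([(498-360,70)],145,260,4),.114),"flange",ray(S,c([(512-360,130)],145,260,4),.074))
bl=ray(S,c([(73,62),(238,50),(240,208),(60,220)],145,260,4),.07);print("block side",bl,bl.mean(0))
# top: block by orange mask
im=T["image"];hsv=cv2.cvtColor(im,cv2.COLOR_RGB2HSV)
roi=np.zeros(im.shape[:2],np.uint8);roi[250:320,295:370]=1
m=((hsv[...,1]>100)&(hsv[...,2]>85)).astype(np.uint8)*roi
n=cv2.findContours(m,0,2)[0];k=max(n,key=cv2.contourArea);print(cv2.minAreaRect(k))
print("block top",ray(T,[cv2.minAreaRect(k)[0]],.07))
a=T["image"][:,:,::-1][270:310,312:362]
cv2.imwrite("pics/c3.png",cv2.convertScaleAbs(cv2.resize(a,None,fx=10,fy=10,interpolation=2),alpha=1.3))
E
```

```text
slot [[ 0.5464  0.0206]
 [ 0.541  -0.0118]
 [ 0.5257 -0.0094]
 [ 0.5328  0.0228]] [0.5365 0.0055]
lug [[ 0.5697  0.0235]
 [ 0.5527 -0.064 ]
 [ 0.4947 -0.0525]
 [ 0.5119  0.0349]]
yaw y-axis 79.0133121226251 78.8846392865133
eye67 [[0.5375 0.0063]]
base side [[ 0.4863  0.0704]
 [ 0.6112  0.0432]
 [ 0.5815 -0.0969]
 [ 0.4582 -0.0701]] [ 0.5343 -0.0134]
slot side [[ 0.5345  0.0225]
 [ 0.5487  0.0187]
 [ 0.5412 -0.0133]
 [ 0.5275 -0.0096]] [0.538  0.0046]
knob side [[ 0.4799 -0.2607]] flange [[ 0.4796 -0.2608]]
block side [[ 0.4619 -0.2218]
 [ 0.5173 -0.2408]
 [ 0.4982 -0.2976]
 [ 0.4424 -0.2776]] [ 0.4799 -0.2594]
((332.0351257324219, 287.5108337402344), (33.89339828491211, 33.89339828491211), 17.10272979736328)
block top [[ 0.4776 -0.2587]]
```

View pics/c3.png

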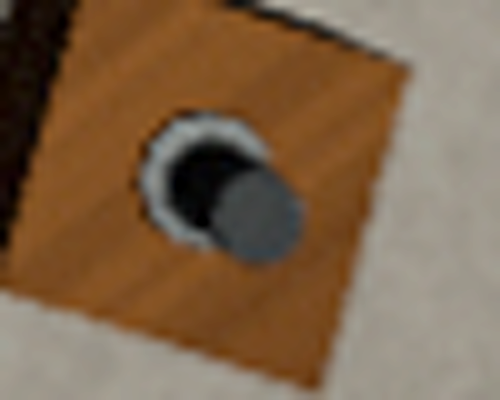

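c3 shows the flange at (207,178) and the knob top at (257,217) in the crop. The pin stands upright in the middle of the block.

Run:
```python
from h import *
np.set_printoptions(precision=4,suppress=True)
T=np.load("top0.npz");S=np.load("side0.npz")
print("pin top: flange",ray(T,[(332.65,287.75)],.074),"knob",ray(T,[(337.65,291.65)],.114))
def tri(a,b):
    o=[];D=[]
    for d,p in((T,a),(S,b)):
        q0=ray(d,[p],0.)[0];o0=d["pose"][:3,3];v=np.r_[q0,0]-o0;o.append(o0);D.append(v/np.linalg.norm(v))
    A=np.array([D[0],-D[1]]).T;t=np.linalg.lstsq(A,o[1]-o[0],rcond=None)[0]
    P=o[0]+t[0]*D[0],o[1]+t[1]*D[1];return (P[0]+P[1])/2,np.linalg.norm(P[0]-P[1])
print("arm end at shade",tri((52,236.5),(163,89)))
print("arm base",tri((166,252.5),(171,153)))
from plant import r
s=r.get_state();from scipy.spatial.transform import Rotation as R
M=R.from_quat(s["eef_rot"]).as_matrix();print(M)
print("shift cm to pin",100*M.T@(np.array([.479,-.260,.20])-s["tool_pos"]))
```

```text
pin top: flange [[ 0.4778 -0.259 ]] knob [[ 0.4774 -0.259 ]]
arm end at shade (array([0.5857, 0.2444, 0.0687]), np.float64(0.005678678365564677))
arm base (array([0.5472, 0.043 , 0.0546]), np.float64(0.0003431384346976919))
[[ 0.9338  0.3578 -0.0007]
 [ 0.3578 -0.9338  0.0014]
 [-0.0001 -0.0016 -1.    ]]
shift cm to pin [ 35.4384 -21.0223   0.953 ]
```

Request:
{"name": "carry_out", "arguments": {"rows": [[[9,-5.5,0],[0,0,8],0],[[18,-11,0],[0,0,16],0],[[27,-16,1],[0,0,24],0],[[35.4,-21,1],[0,0,32],0],[[35.4,-21,1],[0,0,32],0],[[35.4,-21,1],[0,0,32],0],[[35.4,-21,1],[0,0,32],0],[[35.4,-21,1],[0,0,32],0],[[35.4,-21,1],[0,0,32],0],[[35.4,-21,1],[0,0,32],0],[[35.4,-21,1],[0,0,32],0],[[35.4,-21,1],[0,0,32],0]]}}

```text
clock: 1.3
tool_pos: [0.4773, -0.2633, 0.1999]
eef_rot: [0.995, -0.098, -0.001, 0.001]
contact_force: [0.6, -0.7, 0.0]
opening: 1.0
finger_force: 0.0
```

```bash
cat >> h.py <<'E'
from scipy.spatial.transform import Rotation as R
def to(s,p):
    M=R.from_quat(s["eef_rot"]).as_matrix();print("yaw",np.degrees(np.arctan2(M[1,0],M[0,0])),"z",M[:,2].round(4))
    print("pos",np.round(s["tool_pos"],4),"F",np.round(s["contact_force"],2),"shift cm",(100*M.T@(np.array(p)-s["tool_pos"])).round(2),"clock",s["clock"],"open",s["opening"])
E
python3 -c "
from h import *
from plant import r
to(r.get_state(),[.4787,-.2598,.077])"
```

```text
yaw -11.27188225220511 z [-0.0012 -0.0012 -1.    ]
pos [ 0.4773 -0.2633  0.1999] F [ 0.57 -0.74  0.05] shift cm [ 0.08 -0.39 12.29] clock 1.3 open 0.9995221765329109
```

Request:
{"name": "carry_out", "arguments": {"rows": [[[0.1,-0.3,4],[0,0,0],0],[[0.1,-0.3,8],[0,0,0],0],[[0.1,-0.3,11],[0,0,0],0],[[0.1,-0.3,12.3],[0,0,0],0],[[0.1,-0.3,12.3],[0,0,0],0],[[0.1,-0.3,12.3],[0,0,0],0.5],[[0.1,-0.3,12.3],[0,0,0],1],[[0.1,-0.3,12.3],[0,0,0],1],[[0.1,-0.3,12.3],[0,0,0],1],[[0.1,-0.3,12.3],[0,0,0],1],[[0.1,-0.3,12.3],[0,0,0],1],[[0.1,-0.3,12.3],[0,0,0],1]], "newtons": 55}}

```text
clock: 2.5
tool_pos: [0.4807, -0.2582, 0.077]
eef_rot: [0.995, -0.096, 0.0, 0.0]
contact_force: [-0.2, 0.4, -0.5]
opening: 0.392
finger_force: 0.0
```

Request:
{"name": "carry_out", "arguments": {"rows": [[[0,0,0],[0,0,0],1],[[0,0,0],[0,0,0],1],[[0,0,0],[0,0,0],1],[[0,0,0],[0,0,0],1],[[0,0,0],[0,0,0],1],[[0,0,0],[0,0,0],1]]}}

```text
clock: 3.1
tool_pos: [0.4806, -0.2582, 0.0769]
eef_rot: [0.995, -0.096, -0.0, 0.0]
contact_force: [0.2, -0.5, -0.8]
opening: 0.16
finger_force: 54.9
```

Request:
{"name": "carry_out", "arguments": {"rows": [[[0,0,-1],[0,0,0],1],[[0,0,-3],[0,0,0],1],[[0,0,-6],[0,0,0],1],[[0,0,-9],[0,0,0],1],[[0,0,-11],[0,0,0],1],[[0,0,-12],[0,0,0],1],[[0,0,-12],[0,0,0],1],[[0,0,-12],[0,0,0],1],[[0,0,-12],[0,0,0],1]]}}

```text
clock: 4.0
tool_pos: [0.4798, -0.2577, 0.1958]
eef_rot: [0.995, -0.096, -0.001, -0.0]
contact_force: [0.3, 0.3, -0.7]
opening: 0.158
finger_force: 54.9
```

Run:
```python
from h import *
from plant import r
to(r.get_state(),[.5375,.006,.190])
for n in("side","top"):
    d=r.snapshot(n);np.savez(f"{n}1.npz",**d)
s=np.load("side1.npz")["image"][:,:,::-1];
from scipy.spatial.transform import Rotation
st=r.get_state();p=np.array(st["tool_pos"])+[0,0,-.05]
d=np.load("side1.npz");q=np.linalg.inv(d["pose"])@np.r_[p,1];u=int(d["cx"]+d["fx"]*q[0]/-q[2]);v=int(d["cy"]-d["fy"]*q[1]/-q[2]);print(u,v)
a=s[v-60:v+60,u-60:u+60];cv2.imwrite("pics/c4.png",cv2.convertScaleAbs(cv2.resize(a,None,fx=5,fy=5,interpolation=2),alpha=1.4))
```

```text
yaw -11.031973683119874 z [-0.0023  0.001  -1.    ]
pos [ 0.4798 -0.2577  0.1958] F [ 0.3   0.27 -0.72] shift cm [  0.62 -26.99   0.59] clock 4.0 open 0.15755103735701873
175 262
```

View pics/c4.png

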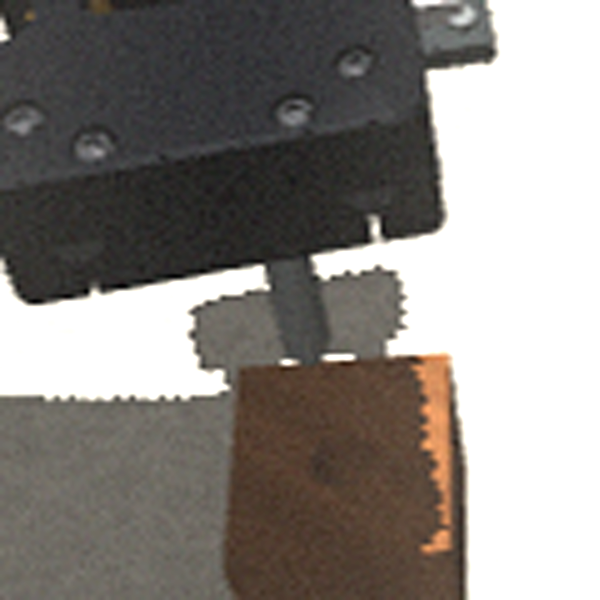

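The picture shows the pin hanging upright in the fingers. The shaft runs from (290,258) to the nose at about (312,360), clear of the block.

Run:
```python
from h import *
np.set_printoptions(precision=4,suppress=True)
d=np.load("side1.npz")
f=lambda p:[((p[0]+.5)/5-.5+115,(p[1]+.5)/5-.5+202)]
print(ray(d,f((312,362)),.127),ray(d,f((292,262)),.16))
def proj(p):
    q=np.linalg.inv(d["pose"])@np.r_[p,1];return (np.array([d["cx"]+d["fx"]*q[0]/-q[2],d["cy"]-d["fy"]*q[1]/-q[2]])-[115,202])*5+2
for z in(.127,.145,.160): print(z,proj([.4798,-.2577,z]))
a=d["image"][202:322,115:235].astype(int)
for y in range(50,80,2): print(y,a[y,45:75].sum(1)//3)
```

```text
[[ 0.4781 -0.2632]] [[ 0.48  -0.255]]
0.127 [312.7014 341.8871]
0.145 [303.1546 303.9887]
0.16 [294.7809 270.7467]
50 [ 27  27  27  27  30  32  30  26  26  26  31  30  32  36  29  20  23  34
  50  85 111 129 180 210 216 215 210 201 207 203]
52 [ 25  26  21  24  26  25  28  30  36  41  47  51  55  51  52  48  38 103
 186 208 205 207 204 210 216 208 205 206 206 205]
54 [198 226 223 220 219 213 210 172  63  49  52  57  53  55  47  51  45  79
 168 214 209 206 208 171  63 146 175  70  70  75]
56 [202 201 201 203 205 202 202 179  98  45  55  55  56  54  48  49  51  41
  52  70  74  73  75  70  73  77  74  75  75  74]
58 [215 216 216 169  61  67  64  71  69  49  50  49  56  54  53  52  46  50
  51  68  79  79  83  79  78  83  77  81  77  76]
60 [76 77 79 73 71 75 71 75 65 53 51 53 56 56 55 55 54 47 47 57 76 74 76 76
 75 80 81 73 76 78]
62 [78 77 78 79 74 75 77 75 74 63 55 53 51 50 55 52 53 49 45 48 66 80 78 79
 80 81 83 80 78 80]
64 [73 76 79 73 80 75 76 78 78 77 62 52 55 56 56 53 52 54 49 45 61 80 78 81
 77 81 79 80 77 79]
66 [74 74 71 70 74 79 79 77 78 78 75 60 52 55 53 51 49 52 48 46 48 70 80 83
 84 77 78 79 74 78]
68 [74 72 75 76 81 78 77 78 70 72 75 61 49 55 56 53 57 51 48 48 54 72 76 74
 75 77 78 77 75 76]
70 [74 76 76 77 71 79 76 79 75 78 74 73 55 52 56 53 59 51 48 47 63 71 75 73
 79 79 75 77 76 76]
72 [ 73  77  76  75  77  77  77  80  76  79  74 169 223 165 109  51  53  49
  45  58  76  75  66  40  43  44  40  46  46  48]
74 [70 77 63 38 46 45 43 45 45 42 48 39 49 46 48 48 47 49 52 50 42 46 49 48
 50 52 53 58 49 49]
76 [67 65 56 42 42 45 45 45 43 44 45 50 49 46 49 48 49 52 47 51 51 47 49 50
 48 47 49 54 52 51]
78 [78 78 57 39 45 39 43 46 45 44 43 42 48 42 46 50 50 47 48 44 46 45 51 46
 47 49 49 50 50 50]
```

```bash
python3 -c "
from h import *
from plant import r
to(r.get_state(),[.5387,.0061,.196])"
```

```text
yaw -11.03649040876661 z [-2.1e-03  9.0e-04 -1.0e+00]
pos [ 0.4799 -0.2579  0.1958] F [ 0.18 -0.17 -0.77] shift cm [  0.72 -27.03  -0.  ] clock 4.1 open 0.15806142170626852
```

Request:
{"name": "carry_out", "arguments": {"rows": [[[0.1,-4,0],[0,0,0],1],[[0.2,-8,0],[0,0,0],1],[[0.3,-12,0],[0,0,0],1],[[0.5,-16,0],[0,0,0],1],[[0.6,-20,0],[0,0,0],1],[[0.7,-23.5,0],[0,0,0],1],[[0.7,-26,0],[0,0,0],1],[[0.7,-27,0],[0,0,0],1],[[0.7,-27,0],[0,0,0],1],[[0.7,-27,0],[0,0,0],1],[[0.7,-27,0],[0,0,0],1],[[0.7,-27,0],[0,0,0],1]]}}

```text
clock: 5.3
tool_pos: [0.5389, 0.0036, 0.1969]
eef_rot: [0.995, -0.098, -0.0, 0.0]
contact_force: [-0.8, -1.5, -0.6]
opening: 0.158
finger_force: 55.0
```

Run:
```python
from h import *
from plant import r
s=r.get_state();to(s,[.5387,.0061,.159])
d=r.snapshot("side");np.savez("side2.npz",**d);p=np.array(s["tool_pos"])
q=np.linalg.inv(d["pose"])@np.r_[p+[0,0,-.09],1];u=int(d["cx"]+d["fx"]*q[0]/-q[2]);v=int(d["cy"]-d["fy"]*q[1]/-q[2]);print(u,v)
a=d["image"][v-40:v+40,u-50:u+50,::-1];cv2.imwrite("pics/c5.png",cv2.convertScaleAbs(cv2.resize(a,None,fx=7,fy=7,interpolation=2),alpha=1.4))
```

```text
yaw -11.19777738946373 z [-2.e-04 -8.e-04 -1.e+00]
pos [0.5389 0.0036 0.1969] F [-0.84 -1.5  -0.56] shift cm [-0.07 -0.24  3.79] clock 5.3 open 0.15785201205217236
168 145
```

View pics/c5.png

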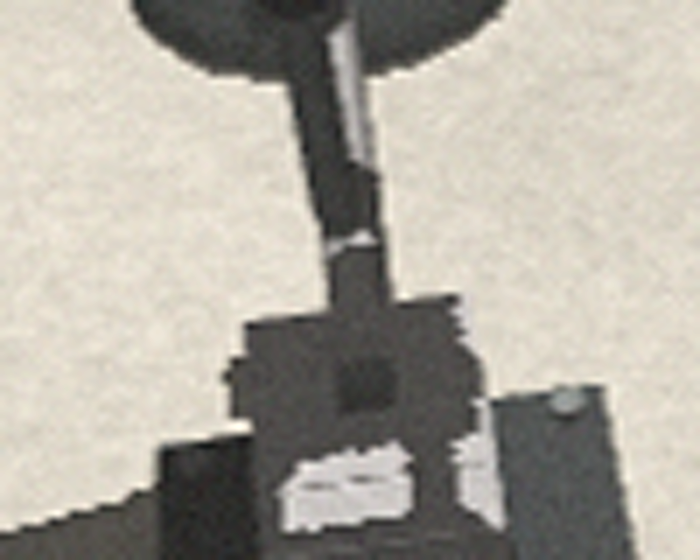

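The lug and slot lie in the gripper's shadow, with the slot at about (367,383); nothing is blocking the way. I'll go down to just above the lug.

Request:
{"name": "carry_out", "arguments": {"rows": [[[0,0,2],[0,0,0],1],[[0,0,3.7],[0,0,0],1],[[0,0,3.7],[0,0,0],1],[[0,0,3.7],[0,0,0],1],[[0,0,3.7],[0,0,0],1]]}}

```text
clock: 5.85
tool_pos: [0.5399, 0.0052, 0.1608]
eef_rot: [0.995, -0.096, 0.001, -0.0]
contact_force: [-0.0, -0.6, -0.8]
opening: 0.155
finger_force: 55.0
```

Run:
```python
from h import *
from plant import r
s=r.get_state();to(s,[.5387,.0061,.142])
d=r.snapshot("side");p=np.array(s["tool_pos"])
def pr(z):
    q=np.linalg.inv(d["pose"])@np.r_[p[:2],z,1];return d["cx"]+d["fx"]*q[0]/-q[2],d["cy"]-d["fy"]*q[1]/-q[2]
n=pr(p[2]-.069);f=pr(p[2]-.02);u,v=map(int,n)
a=d["image"][v-45:v+30,u-50:u+50,::-1];cv2.imwrite("pics/c6.png",cv2.convertScaleAbs(cv2.resize(a,None,fx=8,fy=8,interpolation=2),alpha=2))
print([(np.array(x)-[u-50,v-45])*8+3.5 for x in(n,f)])
```

```text
yaw -11.062535676287931 z [ 1.7e-03 -1.0e-04 -1.0e+00]
pos [0.5399 0.0052 0.1608] F [-0.03 -0.58 -0.84] shift cm [-0.13 -0.06  1.88] clock 5.85 open 0.15493425398738803
[array([410.65348624, 368.33277965]), array([377.34922965, 196.56231044])]
```

View pics/c6.png

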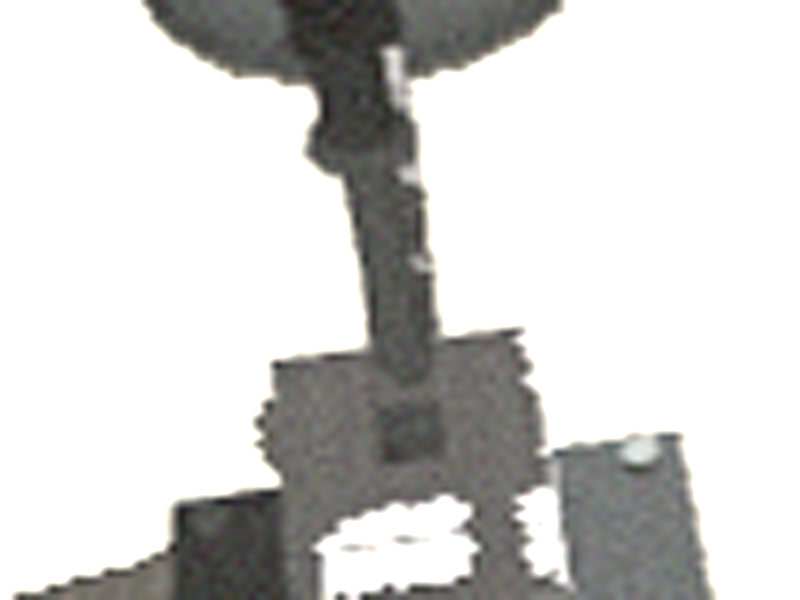

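The nose tip is at (405,372), above the slot, which shows at (375–445, to 462); the pin's axis is about 1 mm left of the tool axis. I'll correct x slightly and feel down.

Request:
{"name": "carry_out", "arguments": {"rows": [[[-0.1,-0.05,0],[0,0,0],1],[[-0.1,-0.05,0.5],[0,0,0],1],[[-0.1,-0.05,1],[0,0,0],1],[[-0.1,-0.05,1.2],[0,0,0],1],[[-0.1,-0.05,1.35],[0,0,0],1],[[-0.1,-0.05,1.4],[0,0,0],1],[[-0.1,-0.05,1.4],[0,0,0],1]]}}

```text
clock: 6.6
tool_pos: [0.5383, 0.0061, 0.1458]
eef_rot: [0.995, -0.096, -0.0, 0.0]
contact_force: [-0.2, -0.1, -1.1]
opening: 0.158
finger_force: 55.0
```

Nose at about 77 mm with no contact force, so it's in the slot. Continuing down.

Request:
{"name": "carry_out", "arguments": {"rows": [[[0,0,0.2],[0,0,0],1],[[0,0,0.4],[0,0,0],1],[[0,0,0.55],[0,0,0],1],[[0,0,0.55],[0,0,0],1],[[0,0,0.55],[0,0,0],1]]}}

```text
clock: 7.1
tool_pos: [0.5383, 0.0062, 0.1404]
eef_rot: [0.995, -0.096, -0.0, 0.0]
contact_force: [0.4, -0.1, -0.6]
opening: 0.155
finger_force: 55.0
```

Request:
{"name": "carry_out", "arguments": {"rows": [[[0,0,0.15],[0,0,0],1],[[0,0,0.3],[0,0,0],1],[[0,0,0.45],[0,0,0],1],[[0,0,0.5],[0,0,0],1],[[0,0,0.5],[0,0,0],1]]}}

```text
clock: 7.6
tool_pos: [0.5383, 0.0062, 0.1354]
eef_rot: [0.995, -0.096, -0.0, 0.0]
contact_force: [-0.1, 0.4, -0.7]
opening: 0.155
finger_force: 55.0
```

Request:
{"name": "carry_out", "arguments": {"rows": [[[0,0,0.15],[0,0,0],1],[[0,0,0.3],[0,0,0],1],[[0,0,0.4],[0,0,0],1],[[0,0,0.4],[0,0,0],1],[[0,0,0.4],[0,0,0],1]]}}

```text
clock: 8.1
tool_pos: [0.5383, 0.0066, 0.1313]
eef_rot: [0.995, -0.096, 0.0, -0.0]
contact_force: [0.8, 1.1, 0.5]
opening: 0.159
finger_force: 54.9
```

Request:
{"name": "carry_out", "arguments": {"rows": [[[0,0,0.15],[0,0,0],1],[[0,0,0.3],[0,0,0],1],[[0,0,0.4],[0,0,0],1],[[0,0,0.4],[0,0,0],1],[[0,0,0.4],[0,0,0],1]]}}

```text
clock: 8.6
tool_pos: [0.5381, 0.0064, 0.1272]
eef_rot: [0.995, -0.096, -0.0, -0.0]
contact_force: [0.3, 1.9, -2.4]
opening: 0.155
finger_force: 54.9
```

Request:
{"name": "carry_out", "arguments": {"rows": [[[0,-0.03,0.1],[0,0,0],1],[[0,-0.03,0.2],[0,0,0],1],[[0,-0.03,0.25],[0,0,0],1],[[0,-0.03,0.25],[0,0,0],1],[[0,-0.03,0.25],[0,0,0],1]]}}

```text
clock: 9.1
tool_pos: [0.5383, 0.0064, 0.1248]
eef_rot: [0.995, -0.096, -0.0, 0.0]
contact_force: [0.5, 2.1, -0.5]
opening: 0.161
finger_force: 54.9
```

Request:
{"name": "carry_out", "arguments": {"rows": [[[0,0.05,0],[0,0,0],1],[[0,0.1,0],[0,0,0],1],[[0,0.15,0],[0,0,0],1],[[0,0.2,0],[0,0,0],1],[[0,0.25,0],[0,0,0],1],[[0,0.3,0],[0,0,0],1],[[0,0.35,0],[0,0,0],1],[[0,0.4,0],[0,0,0],1]]}}

```text
clock: 9.9
tool_pos: [0.5378, 0.0031, 0.125]
eef_rot: [0.995, -0.096, 0.0, -0.0]
contact_force: [0.7, 5.8, 0.0]
opening: 0.157
finger_force: 55.3
```

Request:
{"name": "carry_out", "arguments": {"rows": [[[0,0.1,0],[0,0,0],1],[[0,0.2,0],[0,0,0],1],[[0,0.3,0],[0,0,0],1],[[0,0.4,0],[0,0,0],1],[[0,0.45,0],[0,0,0],1],[[0,0.5,0],[0,0,0],1],[[0,0.55,0],[0,0,0],1],[[0,0.55,0],[0,0,0],1]]}}

```text
clock: 10.7
tool_pos: [0.5372, -0.0012, 0.1251]
eef_rot: [0.995, -0.096, 0.001, -0.001]
contact_force: [0.5, 6.4, -0.0]
opening: 0.158
finger_force: 55.9
```

Request:
{"name": "carry_out", "arguments": {"rows": [[[0,0.05,0],[0,0,0],1],[[0,0.1,0],[0,0,0],1],[[0,0.15,0],[0,0,0],1],[[0,0.2,0],[0,0,0],1],[[0,0.25,0],[0,0,0],1],[[0,0.25,0],[0,0,0],1]]}}

```text
clock: 11.3
tool_pos: [0.5366, -0.0036, 0.1251]
eef_rot: [0.995, -0.096, 0.0, -0.001]
contact_force: [1.6, 6.8, 0.1]
opening: 0.15
finger_force: 55.9
```

Request:
{"name": "carry_out", "arguments": {"rows": [[[0,0.05,0],[0,0,0],1],[[0,0.1,0],[0,0,0],1],[[0,0.1,0],[0,0,0],1],[[0,0.1,0],[0,0,0],1]]}}

```text
clock: 11.7
tool_pos: [0.5365, -0.0046, 0.1251]
eef_rot: [0.995, -0.096, 0.001, -0.001]
contact_force: [1.3, 6.1, -0.6]
opening: 0.155
finger_force: 55.9
```

Request:
{"name": "carry_out", "arguments": {"rows": [[[0,0.05,0],[0,0,0],1],[[0,0.1,0],[0,0,0],1],[[0,0.1,0],[0,0,0],1],[[0,0.1,0],[0,0,0],1]]}}

```text
clock: 12.1
tool_pos: [0.5363, -0.0056, 0.1251]
eef_rot: [0.995, -0.096, 0.0, -0.001]
contact_force: [1.6, 5.9, -0.3]
opening: 0.157
finger_force: 55.9
```

Request:
{"name": "carry_out", "arguments": {"rows": [[[0,0.05,0],[0,0,0],1],[[0,0.1,0],[0,0,0],1],[[0,0.1,0],[0,0,0],1],[[0,0.1,0],[0,0,0],1]]}}

```text
clock: 12.5
tool_pos: [0.5361, -0.0066, 0.1251]
eef_rot: [0.995, -0.096, 0.0, -0.001]
contact_force: [1.7, 7.1, 0.1]
opening: 0.158
finger_force: 55.9
```

Request:
{"name": "carry_out", "arguments": {"rows": [[[0,0.05,0],[0,0,0],1],[[0,0.1,0],[0,0,0],1],[[0,0.1,0],[0,0,0],1],[[0,0.1,0],[0,0,0],1]]}}

```text
clock: 12.9
tool_pos: [0.5359, -0.0076, 0.1251]
eef_rot: [0.995, -0.096, 0.001, -0.001]
contact_force: [1.9, 6.1, 0.7]
opening: 0.155
finger_force: 55.9
```

Request:
{"name": "carry_out", "arguments": {"rows": [[[0,0,0.15],[0,0,0],1],[[0,0,0.3],[0,0,0],1],[[0,0,0.4],[0,0,0],1],[[0,0,0.45],[0,0,0],1],[[0,0,0.45],[0,0,0],1]]}}

```text
clock: 13.4
tool_pos: [0.5363, -0.0075, 0.121]
eef_rot: [0.995, -0.096, 0.001, -0.001]
contact_force: [1.1, 6.9, 3.3]
opening: 0.155
finger_force: 56.0
```

Request:
{"name": "carry_out", "arguments": {"rows": [[[0,0,0.1],[0,0,0],1],[[0,0,0.15],[0,0,0],1],[[0,0,0.15],[0,0,0],1]]}}

```text
clock: 13.7
tool_pos: [0.5364, -0.0075, 0.1195]
eef_rot: [0.995, -0.096, 0.001, -0.001]
contact_force: [0.8, 7.0, 2.8]
opening: 0.155
finger_force: 56.0
```

Request:
{"name": "carry_out", "arguments": {"rows": [[[0,0,0.1],[0,0,0],1],[[0,0,0.2],[0,0,0],1],[[0,0,0.25],[0,0,0],1],[[0,0,0.25],[0,0,0],1]]}}

```text
clock: 14.1
tool_pos: [0.5363, -0.0075, 0.117]
eef_rot: [0.995, -0.096, 0.001, -0.001]
contact_force: [1.9, 7.1, 2.7]
opening: 0.152
finger_force: 55.9
```

Request:
{"name": "carry_out", "arguments": {"rows": [[[0,0,0.1],[0,0,0],1],[[0,0,0.2],[0,0,0],1],[[0,0,0.25],[0,0,0],1],[[0,0,0.25],[0,0,0],1]]}}

```text
clock: 14.5
tool_pos: [0.5363, -0.0076, 0.1145]
eef_rot: [0.995, -0.096, 0.001, -0.001]
contact_force: [0.7, 7.1, 2.0]
opening: 0.156
finger_force: 55.8
```

Request:
{"name": "carry_out", "arguments": {"rows": [[[0,0,0.1],[0,0,0],1],[[0,0,0.2],[0,0,0],1],[[0,0,0.25],[0,0,0],1],[[0,0,0.25],[0,0,0],1]]}}

```text
clock: 14.9
tool_pos: [0.5363, -0.0075, 0.1119]
eef_rot: [0.995, -0.096, 0.001, -0.001]
contact_force: [1.0, 6.5, 2.9]
opening: 0.153
finger_force: 55.8
```

Request:
{"name": "carry_out", "arguments": {"rows": [[[0,0,0.15],[0,0,0],1],[[0,0,0.3],[0,0,0],1],[[0,0,0.45],[0,0,0],1],[[0,0,0.6],[0,0,0],1],[[0,0,0.7],[0,0,0],1],[[0,0,0.7],[0,0,0],1]]}}

```text
clock: 15.5
tool_pos: [0.5362, -0.0076, 0.1048]
eef_rot: [0.995, -0.095, 0.001, -0.001]
contact_force: [0.5, 5.9, 2.3]
opening: 0.154
finger_force: 55.6
```

Request:
{"name": "carry_out", "arguments": {"rows": [[[0,0,0.15],[0,0,0],1],[[0,0,0.3],[0,0,0],1],[[0,0,0.45],[0,0,0],1],[[0,0,0.6],[0,0,0],1],[[0,0,0.7],[0,0,0],1],[[0,0,0.7],[0,0,0],1]]}}

```text
clock: 16.1
tool_pos: [0.5363, -0.0074, 0.0979]
eef_rot: [0.995, -0.095, 0.001, -0.001]
contact_force: [0.7, 7.0, 1.4]
opening: 0.159
finger_force: 55.5
```

Request:
{"name": "carry_out", "arguments": {"rows": [[[0,0,0.15],[0,0,0],1],[[0,0,0.3],[0,0,0],1],[[0,0,0.45],[0,0,0],1],[[0,0,0.6],[0,0,0],1],[[0,0,0.75],[0,0,0],1],[[0,0,0.8],[0,0,0],1],[[0,0,0.8],[0,0,0],1]]}}

```text
clock: 16.8
tool_pos: [0.5364, -0.007, 0.0899]
eef_rot: [0.995, -0.095, 0.001, -0.001]
contact_force: [0.8, 7.6, 2.5]
opening: 0.16
finger_force: 55.4
```

Request:
{"name": "carry_out", "arguments": {"rows": [[[0,0,0.1],[0,0,0],1],[[0,0,0.2],[0,0,0],1],[[0,0,0.2],[0,0,0],1]]}}

```text
clock: 17.1
tool_pos: [0.5365, -0.0069, 0.0879]
eef_rot: [0.995, -0.095, 0.001, -0.001]
contact_force: [1.4, 8.2, 1.9]
opening: 0.155
finger_force: 55.4
```

Nose near 19 mm; feel for the flange seating.

Request:
{"name": "carry_out", "arguments": {"rows": [[[0,0,0.05],[0,0,0],1],[[0,0,0.1],[0,0,0],1],[[0,0,0.1],[0,0,0],1]]}}

```text
clock: 17.4
tool_pos: [0.5365, -0.0069, 0.087]
eef_rot: [0.995, -0.095, 0.001, -0.001]
contact_force: [2.1, 8.0, 2.8]
opening: 0.155
finger_force: 55.4
```

Request:
{"name": "carry_out", "arguments": {"rows": [[[0,0,0.05],[0,0,0],1],[[0,0,0.05],[0,0,0],1],[[0,0,0.05],[0,0,0],1]]}}

```text
clock: 17.7
tool_pos: [0.5366, -0.0068, 0.0867]
eef_rot: [0.995, -0.095, 0.001, -0.001]
contact_force: [1.3, 8.6, 4.4]
opening: 0.154
finger_force: 55.3
```

Request:
{"name": "carry_out", "arguments": {"rows": [[[0,0,0],[0,0,0],0.7],[[0,0,0],[0,0,0],0.6],[[0,0,0],[0,0,0],0.5],[[0,0,0],[0,0,0],0.4],[[0,0,0],[0,0,0],0.4],[[0,0,-0.5],[0,0,0],0.4],[[0,0,-2],[0,0,0],0.4],[[0,0,-5],[0,0,0],0.4],[[0,0,-9],[0,0,0],0.4],[[0,0,-13],[0,0,0],0.4],[[0,0,-15],[0,0,0],0.4],[[0,0,-15],[0,0,0],0.4]]}}

```text
clock: 18.9
tool_pos: [0.5374, -0.0094, 0.2393]
eef_rot: [0.995, -0.096, 0.004, -0.0]
contact_force: [0.4, 0.1, -0.5]
opening: 0.601
finger_force: 0.0
```

Run:
```python
from plant import r
import cv2
s=r.get_state();print(s["tool_pos"],s["contact_force"],s["opening"])
d=r.snapshot("side")["image"][:,:,::-1][120:215,125:225]
cv2.imwrite("pics/c7.png",cv2.convertScaleAbs(cv2.resize(d,None,fx=6,fy=6,interpolation=2),alpha=1.8))
```

```text
[ 0.53740467 -0.00942767  0.23931366] [ 0.3593315   0.12628852 -0.49880957] 0.600775256397628
```

View pics/c7.png

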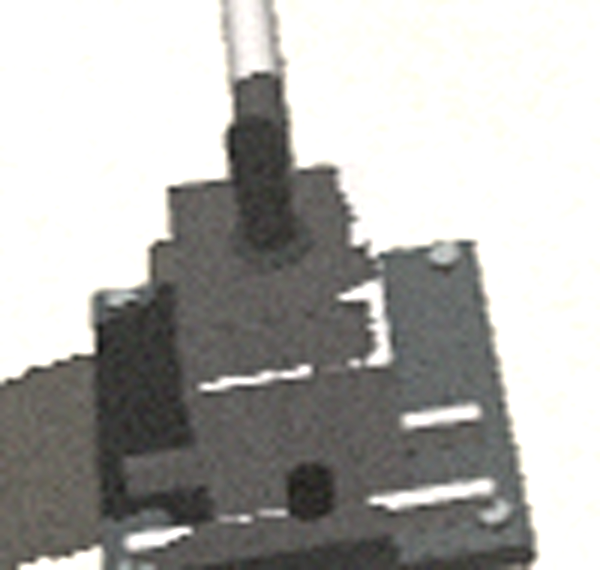

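The pin stands upright with its flange on the lug at about (272,243) and the knob top at (257,135). One check of the seat by rays, then I'll hand in.

Run:
```python
from h import *
from plant import r
d=r.snapshot("side");f=lambda p:[((p[0]+.5)/6-.5+125,(p[1]+.5)/6-.5+120)]
print(ray(d,f((270,241)),.084),ray(d,f((257,135)),.124))
print(r.finish_job())
```

```text
[[ 0.53474063 -0.00699091]] [[ 0.53711032 -0.00634579]]
the job is handed in; nothing more can be done
None
```

The pin is through the slot, the eye and the bottom hole with its flange on the top lug, and it has been let go; I handed the job in at about 19 s, with no verdict returned. The highest force I read after the nose entered the slot was about 10 N, and nothing moved near the bottle, tin or scale.

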